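Slide the reagent crate into its bay and shut the gate

TASK

Push the tall, heavy reagent crate low near its base so that it slides along the bench, without tipping, into the blue-curbed bay until it stands square against the end curb. Then swing the red gate fully shut behind it with your fingertips. Only push: the crate must not be lifted, and everything else on the bench stays where it is.

Things in the scene. Friction and masses are not known exactly. Their poses are not given: they have to be found in the camera images.
- crate: Tall wooden crate with six fixed bottles: 150 mm along its x, 100 mm along its y, walls 140 mm high, stoppers up to 205 mm. Origin: centre of its underside; z up. 1.2 to 1.8 kg; slides at 5 to 13 N if pushed within 40 mm of the bench, tips if pushed above about 70 mm. Starts before the bay's open side, 150 to 205 mm short of home (bay -y), up to 15 mm off its centre line, turned up to 0.2 rad.
- bay: Blue bay fixed to the bench, z up. Origin: on the bench where the crate's origin belongs, crate x along bay x (either way round). Curbs 30 mm high: end curb, inner face at y = +50 mm; side curbs, inner faces at x = +-89 mm from y = -45 to +62, flaring to x = +-115 at y = -66. Open towards its -y: the crate goes in along +y. Flat yellow lines mark the place.
- gate (a joint): Red swing gate, rad. 0 = shut, at its stop: bar across the bay's mouth, pointing from the pivot to bay -x, 9 mm behind a crate that is home. 1.57 = bar pointing to bay -y. Range 0 to 2.0, starts at 1.6 to 1.8. Stays where left; takes 1 to 2 N near the tip. Bar 120 mm from pivot to tip, 10 mm thick, 35 to 59 mm above the bench.
- gate_pivot (a point): Pivot of the gate, 47 mm above the bench, at x = +115 mm, y = -64 mm in the bay's frame (steel post 18 mm diameter, top at 62 mm).
- gate_tip (a point): Free end of the gate's bar, mid-height, 47 mm above the bench.
- jar: Bystander, leave alone: green glass jar, 64 mm diameter, 85 mm high, yellow lid. Origin: centre of its underside.
- amber_bottle: Bystander, leave alone: amber bottle, 64 mm diameter, 150 mm high, black cap. Origin: centre of its underside.
- soap_bottle: Bystander, leave alone: white plastic bottle, 66 mm diameter, 190 mm high, red cap. Origin: centre of its underside.
- beaker: Bystander, leave alone: glass beaker, 70 mm diameter, 90 mm high. Origin: centre of its underside.
- burner: Bystander, leave alone: gas burner: blue 85 mm square foot, dark upright tube, 127 mm high. Origin: centre of its underside.
- tube_rack: Bystander, leave alone: wooden test-tube rack 70 x 200 mm, 148 mm high with its tubes. Origin: centre of its underside.
Things that resemble listed ones, but are neither listed nor needed, are in the scene too. Leave any turquoise look-alike of the crate alone.

How it is judged (in metres and radians):
On the way, in this order (a step that is already met when the one before it is completed fails the run):
1. the crate stands home against the end curb, square, with the gate still open (y of crate in the frame of bay between -0.006 and 0.006 m and x of crate in the frame of bay between -0.02 and 0.02 m and angle between the x axis of crate and the x axis of bay, either way round below 0.08 rad and value of joint gate above 0.5 rad), for 0.2 s.
2. the gate is shut behind it (value of joint gate below 0.08 rad), for 0.2 s.
At the end, for the whole second after the job is handed in: The crate stands upright and still in the bay: within 6 mm of touching the end curb, within 20 mm of the bay's centre line, square to within 0.08 rad; the gate is shut to within 0.08 rad (y of crate in the frame of bay between -0.006 and 0.006 m and x of crate in the frame of bay between -0.02 and 0.02 m and angle between the x axis of crate and the x axis of bay, either way round below 0.08 rad and value of joint gate below 0.08 rad and angle between crate's own z axis and vertical below 0.04 rad and linear speed of crate below 0.01 m/s).
It fails at once if the crate is tipped (more than 0.15 rad) (angle between crate's own z axis and vertical above 0.15 rad).
It fails at once if the crate is lifted off the bench (more than 15 mm) (height (world z) of crate above 0.015 m).
It fails at once if a bystander (jar, bottle, beaker, burner or test-tube rack) is moved more than 20 mm or tipped (distance of any of jar, amber_bottle, soap_bottle, beaker, burner, tube_rack from where it was at the start of the episode above 0.02 m or angle between any of jar, amber_bottle, soap_bottle, beaker, burner, tube_rack's own z axis and vertical above 0.3 rad).
It also fails if it takes over 64 s, if anything falls off the work surface, if the arm or the gripper's body presses on something with over 40 N, if the wrist force passes 120 N, or if a joint passes its speed limit or range.

ROBOT

A 7-joint arm with a two-finger parallel gripper is mounted at the origin on the work surface. World frame = base frame: x ahead of the robot, y to its left, z up, the work surface at z = 0. Lengths are in m, angles in degrees, forces in N, time in s.
With the tool pointing down it reaches from about 0.425 to 0.875 m from the base axis. Payload 4.7 kg.
Tool frame: the origin (TCP) lies on the centre line of the jaws, within the pads' length; the fingertips stand 25 mm ahead of it and the grasp point (between the pads) lies 6 mm ahead of it; z points along the fingers, y is the direction in which the jaws open and shut (so a half turn about z gives the same grasp; the last joint's range is limited). The gripper opens to 87 mm and grips with 3 to 60 N. Pads are 19 mm wide; open, the fingers measure 117 mm over their backs; the gripper's body (75 mm by 190 mm) begins 51 mm behind the grasp point.
Start: joints at [-71.843, 18.392, -4.016, 83.108, 1.295, 78.541, -3.26], TCP at [0.194, 0.62, 0.248] pointing down, gripper open.
Joint ranges: [-163.93, 163.93], [-17.29, 119.83], [-79.2, 71.16], [3.27, 140.29], [-89.18, 269.18], [5.43, 117.66], [-154.24, 154.24]. Speed limits (degrees/s): [147.25, 147.25, 180, 180, 180, 180, 180].

INTERFACE

Orientations are given as [roll, pitch, yaw] about the fixed x, y, z axes, in that order (R = Rz(yaw) Ry(pitch) Rx(roll)).
In Python, from cell import env gives the robot as it stands.
- The arm moves only by the shell command python3 -m creep 'ROWS' [OPENING] [FORCE]. ROWS is JSON, a list of rows, each an object of numbers: "tx", "ty", "tz": the shift along the tool's x, y, z in m; "rx", "ry", "rz": the turn, a rotation vector about the tool's x, y, z in degrees. In form: [{"tx": .., "ty": .., "tz": .., "rx": .., "ry": .., "rz": ..}, ...]. A call has 1 to 20 rows; each row shifts and turns the commanded pose from where the row before left it, along the tool's axes as they then stand; what a row does not reach is not made up. A row lasts 1/8 s, in which the tool goes at most 62.5 mm and 10.7 degrees, less where a joint would pass 70% of its speed; a pose out of reach is approached as far as the arm can. A call is refused whole if a number of a shift passes 0.0625 or a number of a turn 10.7, either way. A call with a gripper value outside its range is refused whole. OPENING is the finger opening in m, from 0 to 0.087, set as the call begins (- or left out, the last holds). The fingers move at their own pace and stop on an object; FORCE is the grip in N (left out, the last holds). Time passes only in rows, so rows that do not move let the fingers close. It gives the time, the measured TCP pose, the force and the opening at its end, in the units of the state.
- env.get_obs(): the state, without advancing time (a new reading comes with each control period).
- env.read_camera(name): name is "scene" or "top" or "wrist"; returns a dict with "pixels" (420x560x3 uint8, red, green, blue), "intrinsics" (3x3 intrinsics, pixels), "R" (3x3) and "t" (3): a world point X has camera coordinates R X + t. Camera axes: x right, y down, z forward; pixel columns grow to the right and rows downward; lengths in m; the calibration is good to about 2 mm. A picture is of the moment at which its call begins. There is no depth.
- env.sign_off(): hands the job in, once; it reports no verdict.
The state is a dict: "time_s": time; "qpos": joint angles; "joint_velocities": joint speeds; "effort": joint torques, N m; "tool_pos": TCP position; "tool_rot": TCP orientation; "force": force on the tool from outside, world axes, zero at the start; "wrist_torque": the same for the moment, N m; "grip_width": finger opening in m.
Only numpy, scipy, OpenCV 4.12 (cv2) and the standard library are available. Lean on these libraries where they do the work, as an engineer would, in place of code of your own. Each camera call takes 0.05 s, during which the arm holds its last target.

## Working session

There is one attempt and no reset: what is moved stays moved. The work goes in short steps, Python scripts to look and compute and a shell command to move; the robot and the scene stay as the last step left them, time stands still between calls to the robot, and variables do not carry over. Pictures are saved under pics/ and viewed, and the job is handed in when it is done.

```bash
ls; mkdir -p pics
python3 - <<'E'
from cell import env
import cv2
o=env.get_obs();print(o)
for n in("scene","top","wrist"):
    c=env.read_camera(n);cv2.imwrite(f"pics/{n}0.png",c["pixels"][:,:,::-1]);print(n,c["intrinsics"].tolist(),c["R"].round(4).tolist(),c["t"].round(4).tolist())
E
```

```text
pics
{'time_s': 0.0, 'qpos': array([-71.84127759,  18.43784317,  -4.01587412,  83.17753505,
         1.29652114,  78.54210293,  -3.26058814]), 'joint_velocities': array([-0.0608736 , -0.07909117,  0.04891553, -0.09825582, -0.0073503 ,
       -0.05268248,  0.0011115 ]), 'effort': array([ 4.11750925e-04, -4.91276872e+01, -4.03775359e-01, -3.12528992e+01,
       -6.39540888e-02,  4.35813633e-02,  1.71979000e-04]), 'tool_pos': array([0.19373732, 0.61989595, 0.24645227]), 'tool_rot': array([-1.79887855e+02,  7.37370063e-03,  1.62651133e+02]), 'force': array([ 0.06014979, -0.03627442,  0.22681037]), 'wrist_torque': array([0.0227674 , 0.03882434, 0.01679195]), 'grip_width': 0.08681642243059087}
scene [[449.6217764392215, 0.0, 276.998004906126], [0.0, 449.6217764392215, 206.440422611303], [0.0, 0.0, 1.0]] [[-0.5957, 0.8032, -0.0017], [0.4695, 0.3465, -0.8121], [-0.6517, -0.4846, -0.5835]] [0.318, -0.2073, 1.455]
top [[507.82158014240196, 0.0, 280.25448579804936], [0.0, 507.82158014240196, 217.068593992101], [0.0, 0.0, 1.0]] [[0.003, -0.9999, -0.0131], [-0.9969, -0.002, -0.0785], [0.0784, 0.0133, -0.9968]] [-0.0081, 0.52, 1.4477]
wrist [[307.2200914281063, 0.0, 280.71070982335146], [0.0, 307.2200914281063, 206.06699851529552], [0.0, 0.0, 1.0]] [[0.2987, 0.9543, -0.0026], [0.9248, -0.2888, 0.2477], [0.2357, -0.0764, -0.9688]] [-0.648, -0.0307, 0.3898]
```

View pics/scene0.png

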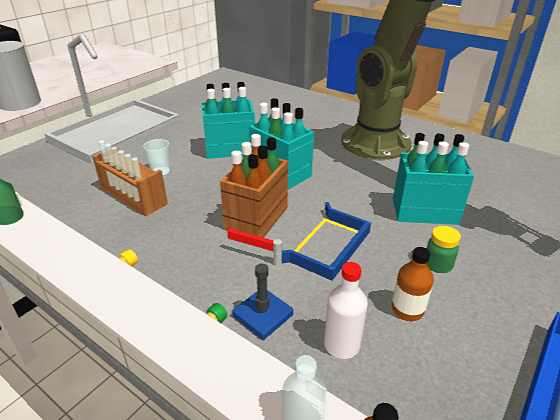

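View pics/top0.png

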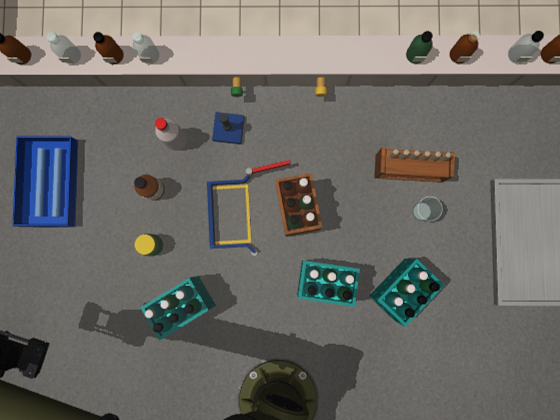

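View pics/wrist0.png

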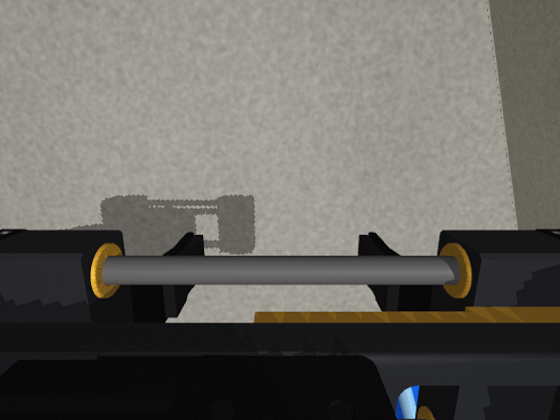

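The crate is at top (298,205). The bay is at (229,213) and opens to the right, towards world -y. The gate pivot is at (249,171) and the tip at (290,162). Next I zoom in and measure.

```bash
cat > h.py <<'E'
import numpy as np,cv2
from cell import env
def ray(c,uv,z):
    K,R,t=map(np.array,(c["intrinsics"],c["R"],c["t"]))
    C=-R.T@t; d=R.T@np.linalg.solve(K,np.array([uv[0],uv[1],1.]))
    return C+d*(z-C[2])/d[2]
def proj(c,X):
    K,R,t=map(np.array,(c["intrinsics"],c["R"],c["t"]))
    p=K@(R@np.array(X,float)+t); return p[:2]/p[2]
def mask(im,lo,hi): return cv2.inRange(cv2.cvtColor(im,cv2.COLOR_RGB2HSV),np.array(lo),np.array(hi))
E
python3 - <<'E'
from h import *
c=env.read_camera("top");im=c["pixels"]
cv2.imwrite("pics/topz.png",cv2.resize(im[140:260,190:350,::-1],None,fx=5,fy=5,interpolation=cv2.INTER_CUBIC))
s=env.read_camera("scene")["pixels"]
cv2.imwrite("pics/scenez.png",cv2.resize(s[120:290,200:400,::-1],None,fx=3.5,fy=3.5,interpolation=cv2.INTER_CUBIC))
E
```

```text
(no output)
```

View pics/topz.png

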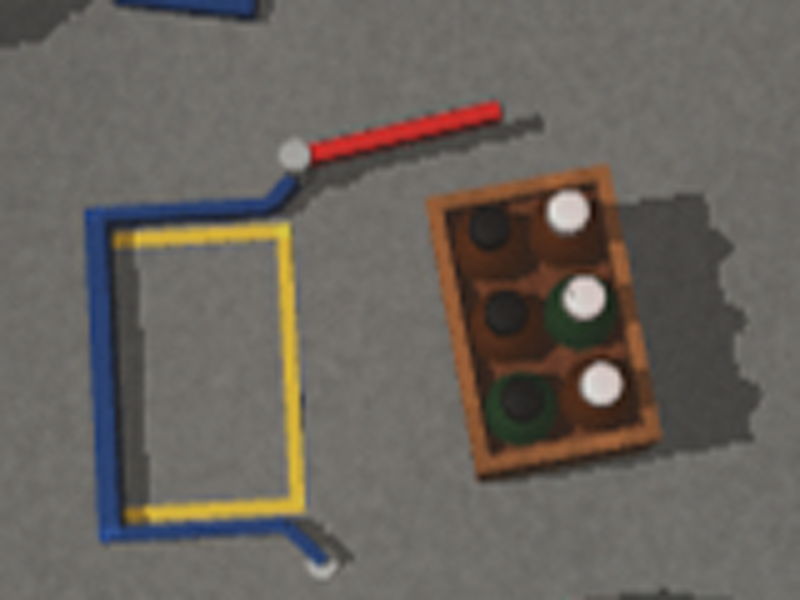

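View pics/scenez.png

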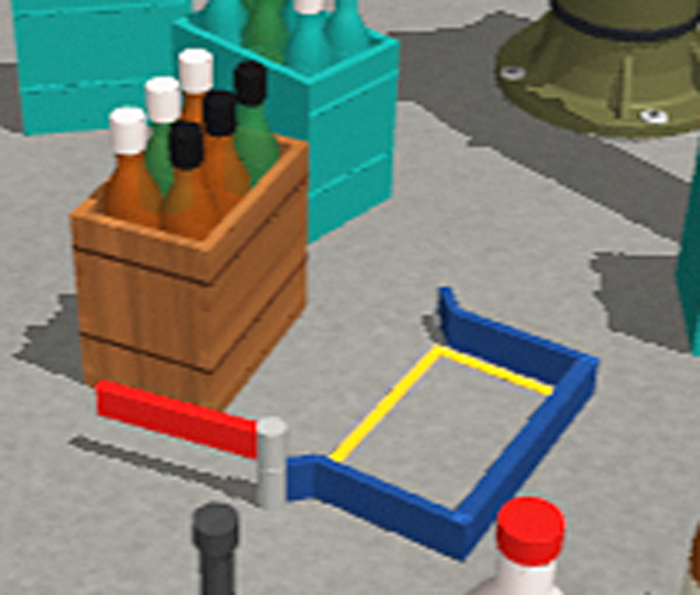

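```bash
cat >> h.py <<'E'
def fitrect(c,m,z,kind="hull"):
    cs,_=cv2.findContours(m,cv2.RETR_EXTERNAL,cv2.CHAIN_APPROX_NONE)
    k=max(cs,key=cv2.contourArea)[:,0,:]
    P=np.array([ray(c,p,z)[:2] for p in k])
    return cv2.minAreaRect((P*1000).astype(np.float32)),k
def crate(c):
    im=c["pixels"];m=mask(im,(5,90,60),(16,255,255));
    m2=np.zeros_like(m);m2[110:270,190:350]=m[110:270,190:350]
    m2=cv2.morphologyEx(m2,cv2.MORPH_CLOSE,np.ones((3,3)))
    return fitrect(c,m2,.14)
E
python3 - <<'E'
from h import *
c=env.read_camera("top");im=c["pixels"]
r,k=crate(c);print("crate",r,cv2.boundingRect(k)); print(cv2.boxPoints(r))
m=mask(im,(105,120,60),(125,255,255));m2=np.zeros_like(m);m2[175:262,200:265]=m[175:262,200:265]
r,k=fitrect(c,m2,.03);print("bay",r)
z=lambda p:((p[0]+.5)/5-.5+190,(p[1]+.5)/5-.5+140)
for p in [(106,222),(122,523),(87,210),(101,542),(272,213),(283,522)]: print(p,ray(c,z(p),.03)[:2].round(4))
print("yellow",[ray(c,z(p),0)[:2].round(4) for p in [(290,224),(303,512)]])
print("pivot",ray(c,z((294,154)),.062).round(4)," pin2",ray(c,z((320,567)),.03).round(4))
m=mask(im,(0,150,100),(4,255,255));m2=np.zeros_like(m);m2[150:190,240:310]=m[150:190,240:310]
r,k=fitrect(c,m2,.059);print("gate",r,cv2.boxPoints(r))
for n,u,h in [("beaker",(429,208),.06),("turq1",(329,270),.14),("rack",(415,165),.1),("burner",(229,127),.03),("turq2 corner",(372,292),.14),("turq1 tr",(359,268),.14),("turq1tl",(302,262),.14)]: print(n,ray(c,u,h).round(3))
E
```

```text
crate ((547.13623046875, -56.069671630859375), (151.22817993164062, 101.28816986083984), 10.913763046264648) (275, 173, 47, 62)
[[ 463.30127    -20.657686 ]
 [ 482.47827   -120.11389  ]
 [ 630.9712     -91.48166  ]
 [ 611.7942       7.9745483]]
bay ((526.1295166015625, 139.74688720703125), (220.4152069091797, 125.09120178222656), 4.991756439208984)
(106, 222) [0.6148 0.1942]
(122, 523) [0.4409 0.1827]
(87, 210) [0.6217 0.2054]
(101, 542) [0.43   0.1946]
(272, 213) [0.6201 0.0982]
(283, 522) [0.4417 0.0903]
yellow [array([0.618 , 0.0901]), array([0.4483, 0.0811])]
pivot [0.6491 0.0833 0.062 ]  pin2 [0.4161 0.069  0.03  ]
gate ((662.5887451171875, 20.878650665283203), (10.190055847167969, 108.71343994140625), 13.426166534423828) [[645.0117    72.56677 ]
 [670.25415  -33.17552 ]
 [680.1658   -30.809471]
 [654.92334   74.93282 ]]
beaker [ 0.543 -0.425  0.06 ]
turq1 [ 0.371 -0.137  0.14 ]
rack [ 0.658 -0.377  0.1  ]
burner [0.782 0.143 0.03 ]
turq2 corner [ 0.314 -0.249  0.14 ]
turq1 tr [ 0.377 -0.216  0.14 ]
turq1tl [ 0.392 -0.066  0.14 ]
```

Bay origin is about (0.5305, 0.139) with yaw 3.6°. The crate is about (0.547, -0.056) at 10.9°. In the bay frame that is y = -0.196, turned 7.3°. Now I raise the arm and swing along an arc to the -y side.

```bash
python3 -m creep '[{"tz":-0.06},{"tz":-0.06},{"tx":-0.03,"rz":2.7},{"tx":-0.0625,"ty":-0.003,"rz":5.5},{"tx":-0.0625,"ty":-0.003,"rz":5.5},{"tx":-0.0625,"ty":-0.003,"rz":5.5},{"tx":-0.0625,"ty":-0.003,"rz":5.5},{"tx":-0.0625,"ty":-0.003,"rz":5.5},{"tx":-0.0625,"ty":-0.003,"rz":5.5},{"tx":-0.0625,"ty":-0.003,"rz":5.5}]'
```

```text
$[0]: bad value
```

```bash
python3 -m creep '[{"tx":0,"ty":0,"tz":-0.06,"rx":0,"ry":0,"rz":0},{"tx":0,"ty":0,"tz":-0.06,"rx":0,"ry":0,"rz":0},{"tx":-0.03,"ty":0,"tz":0,"rx":0,"ry":0,"rz":2.7},{"tx":-0.0625,"ty":-0.003,"tz":0,"rx":0,"ry":0,"rz":5.5},{"tx":-0.0625,"ty":-0.003,"tz":0,"rx":0,"ry":0,"rz":5.5},{"tx":-0.0625,"ty":-0.003,"tz":0,"rx":0,"ry":0,"rz":5.5},{"tx":-0.0625,"ty":-0.003,"tz":0,"rx":0,"ry":0,"rz":5.5},{"tx":-0.0625,"ty":-0.003,"tz":0,"rx":0,"ry":0,"rz":5.5}]'
```

```text
time_s: 1.3
tool_pos: [0.4816, 0.4373, 0.3665]
tool_rot: [-179.9, 0.0, 132.2]
force: [0.5, -0.2, 0.4]
grip_width: 0.087
```

```bash
python3 -m creep '[{"tx":-0.0625,"ty":-0.003,"tz":0,"rx":0,"ry":0,"rz":5.5},{"tx":-0.0625,"ty":-0.003,"tz":0,"rx":0,"ry":0,"rz":5.5},{"tx":-0.0625,"ty":-0.003,"tz":0,"rx":0,"ry":0,"rz":5.5},{"tx":-0.0625,"ty":-0.003,"tz":0,"rx":0,"ry":0,"rz":5.5},{"tx":-0.0625,"ty":-0.003,"tz":0,"rx":0,"ry":0,"rz":5.5},{"tx":-0.0625,"ty":-0.003,"tz":0,"rx":0,"ry":0,"rz":5.5},{"tx":-0.0625,"ty":-0.003,"tz":0,"rx":0,"ry":0,"rz":5.5},{"tx":-0.0625,"ty":-0.003,"tz":0,"rx":0,"ry":0,"rz":5.5},{"tx":-0.0625,"ty":-0.003,"tz":0,"rx":0,"ry":0,"rz":5.5},{"tx":-0.0625,"ty":-0.003,"tz":0,"rx":0,"ry":0,"rz":5.5},{"tx":-0.0625,"ty":-0.003,"tz":0,"rx":0,"ry":0,"rz":5.5},{"tx":0,"ty":0,"tz":0,"rx":0,"ry":0,"rz":0}]'; python3 -c "
from cell import env;print(env.get_obs()['qpos'].round(1))"
```

```text
time_s: 2.8
tool_pos: [0.6149, -0.2108, 0.3676]
tool_rot: [-180.0, 0.2, 71.2]
force: [0.3, 1.0, 0.5]
grip_width: 0.0869
[-10.   19.   36.2  72.5 -10.8  91.9   5.5]
```

```bash
python3 -m creep '[{"tx":0,"ty":0,"tz":0,"rx":0,"ry":0,"rz":-7.5},{"tx":0,"ty":0,"tz":0,"rx":0,"ry":0,"rz":-7.5},{"tx":0,"ty":0,"tz":0,"rx":0,"ry":0,"rz":-7.4},{"tx":0,"ty":0,"tz":0,"rx":0,"ry":7.5,"rz":0},{"tx":0,"ty":0,"tz":0,"rx":0,"ry":7.5,"rz":0},{"tx":0,"ty":0,"tz":0,"rx":0,"ry":7.5,"rz":0},{"tx":0,"ty":0,"tz":0,"rx":0,"ry":7.5,"rz":0},{"tx":0,"ty":0,"tz":0,"rx":0,"ry":0,"rz":0}]'
python3 - <<'E'
from h import *
from scipy.spatial.transform import Rotation as R
o=env.get_obs();print(o['qpos'].round(1));print(R.from_euler('xyz',o['tool_rot'],degrees=True).as_matrix().round(3))
c=env.read_camera("scene");cv2.imwrite("pics/s1.png",c["pixels"][:,:,::-1])
c=env.read_camera("top");cv2.imwrite("pics/t1.png",c["pixels"][:,:,::-1])
E
```

```text
time_s: 3.8
tool_pos: [0.6178, -0.2046, 0.3644]
tool_rot: [-179.7, -30.0, 93.9]
force: [0.5, 0.4, 0.5]
grip_width: 0.0864
[ 11.1  30.1  29.3  62.6 -37.7 109.8  36.5]
[[-0.059  0.997 -0.04 ]
 [ 0.864  0.072  0.499]
 [ 0.5   -0.005 -0.866]]
```

View pics/s1.png

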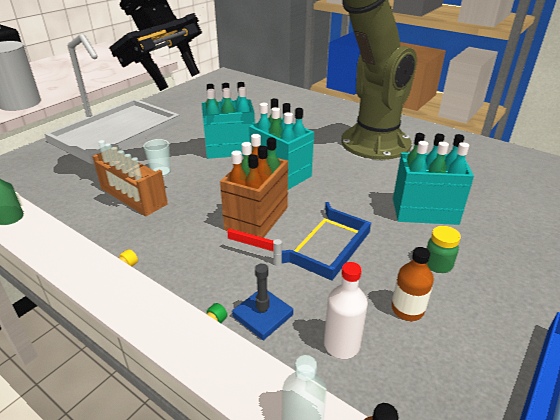

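View pics/t1.png

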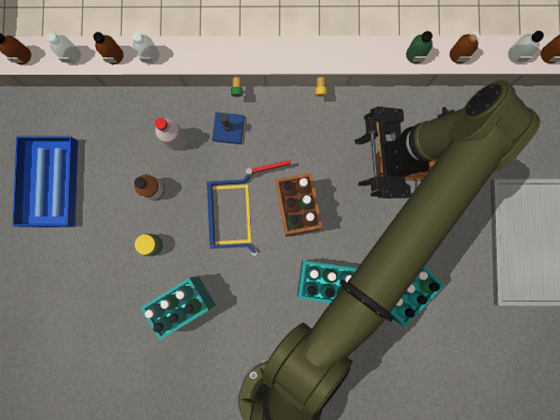

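Pictures: the gripper is tilted 30° over top (390,150), clear of everything, and the crate is untouched. Now I descend behind the crate in stages.

```bash
python3 -m creep '[{"tx":0.002,"ty":-0.036,"tz":0.0015,"rx":0,"ry":0,"rz":0},{"tx":0.002,"ty":-0.036,"tz":0.0015,"rx":0,"ry":0,"rz":0},{"tx":-0.025,"ty":0,"tz":0.0433,"rx":0,"ry":0,"rz":0},{"tx":-0.025,"ty":0,"tz":0.0433,"rx":0,"ry":0,"rz":0},{"tx":-0.025,"ty":0,"tz":0.0433,"rx":0,"ry":0,"rz":0},{"tx":-0.025,"ty":0,"tz":0.0433,"rx":0,"ry":0,"rz":0},{"tx":0,"ty":0,"tz":0,"rx":0,"ry":0,"rz":0}]'
python3 - <<'E'
from h import *
o=env.get_obs();print(o['qpos'].round(1))
c=env.read_camera("scene");cv2.imwrite("pics/s2.png",c["pixels"][:,:,::-1])
c=env.read_camera("top");cv2.imwrite("pics/t2.png",c["pixels"][:,:,::-1])
E
```

```text
time_s: 4.78
tool_pos: [0.5452, -0.1995, 0.1647]
tool_rot: [-179.7, -30.1, 94.4]
force: [-0.3, 0.5, -0.1]
grip_width: 0.0872
[  9.6  27.9  28.9  89.2 -34.5  89.5  50.1]
```

View pics/s2.png

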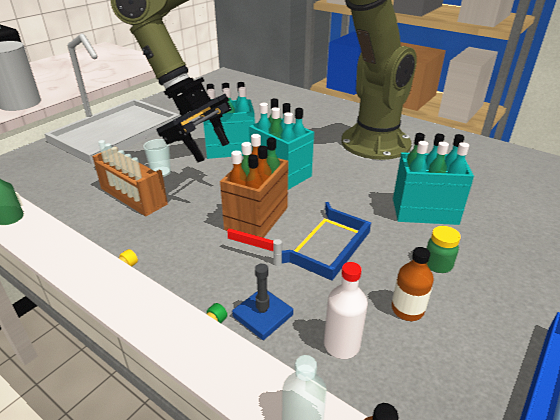

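View pics/t2.png

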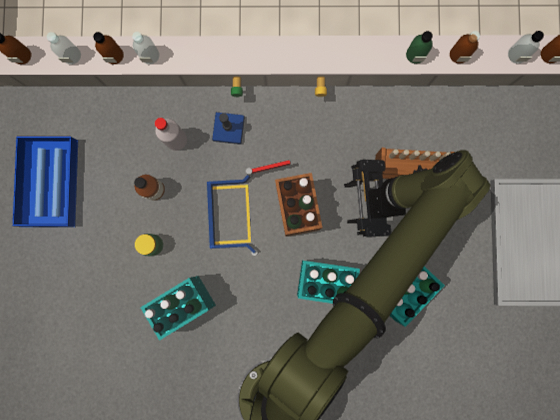

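The scene view (fingers at 200,150) shows them behind the crate with lots of clearance. I continue down to TCP z of about 0.038.

```bash
python3 -m creep '[{"tx":-0.02,"ty":0,"tz":0.0346,"rx":0,"ry":0,"rz":0.6},{"tx":-0.02,"ty":0,"tz":0.0346,"rx":0,"ry":0,"rz":0},{"tx":-0.0135,"ty":0,"tz":0.0233,"rx":0,"ry":0,"rz":0},{"tx":-0.0085,"ty":0,"tz":0.0147,"rx":0,"ry":0,"rz":0},{"tx":0,"ty":0,"tz":0,"rx":0,"ry":0,"rz":0},{"tx":0,"ty":0,"tz":0,"rx":0,"ry":0,"rz":0}]'
python3 - <<'E'
from h import *
from scipy.spatial.transform import Rotation as R
o=env.get_obs();print(o['qpos'].round(1),o['tool_pos'],o['tool_rot']);print(R.from_euler('xyz',o['tool_rot'],degrees=True).as_matrix().round(3))
c=env.read_camera("scene");cv2.imwrite("pics/s3.png",cv2.resize(c["pixels"][60:280,100:400,::-1],None,fx=2.5,fy=2.5))
E
```

```text
time_s: 5.62
tool_pos: [0.5468, -0.2033, 0.0445]
tool_rot: [-179.8, -30.0, 93.7]
force: [0.1, 0.8, 0.3]
grip_width: 0.0873
[ 11.3  35.6  27.   93.4 -38.2  79.6  56.1] [ 0.54681275 -0.20328945  0.04449593] [-179.78860995  -29.9502606    93.72421155]
[[-0.056  0.998 -0.036]
 [ 0.865  0.067  0.498]
 [ 0.499 -0.003 -0.866]]
```

View pics/s3.png

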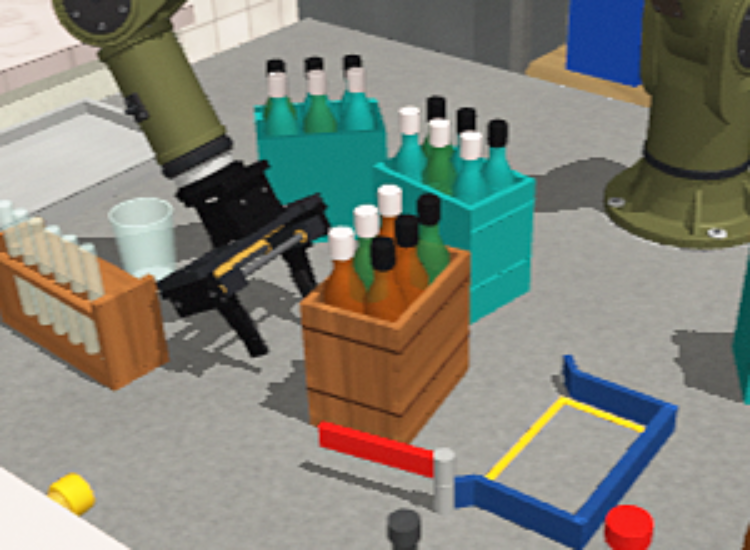

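```bash
python3 -m creep '[{"tx":-0.0025,"ty":0,"tz":0.0043,"rx":0,"ry":0,"rz":0},{"tx":0.0173,"ty":0,"tz":0.01,"rx":0,"ry":0,"rz":0},{"tx":0.0173,"ty":0,"tz":0.01,"rx":0,"ry":0,"rz":0},{"tx":0.0087,"ty":0,"tz":0.005,"rx":0,"ry":0,"rz":0},{"tx":0.0087,"ty":0,"tz":0.005,"rx":0,"ry":0,"rz":0},{"tx":0.0052,"ty":0,"tz":0.003,"rx":0,"ry":0,"rz":0},{"tx":0.0052,"ty":0,"tz":0.003,"rx":0,"ry":0,"rz":0},{"tx":0.0052,"ty":0,"tz":0.003,"rx":0,"ry":0,"rz":0},{"tx":0.0052,"ty":0,"tz":0.003,"rx":0,"ry":0,"rz":0}]'
python3 - <<'E'
from h import *
o=env.get_obs();print(o['tool_pos'],o['tool_rot'],o['force'])
c=env.read_camera("top");r,k=crate(c);print(r)
E
```

```text
time_s: 6.8
tool_pos: [0.5391, -0.1246, 0.0381]
tool_rot: [-179.6, -29.5, 93.5]
force: [-3.8, -10.0, 3.9]
grip_width: 0.0872
[ 0.53906055 -0.12460759  0.03808372] [-179.59060265  -29.53718196   93.4908927 ] [-3.84828472 -9.95278392  3.86020738]
((547.0270385742188, -50.82158279418945), (154.527587890625, 100.5144271850586), 6.949588298797607)
```

```bash
python3 -m creep '[{"tx":0.0061,"ty":0,"tz":0.0035,"rx":0,"ry":0,"rz":0},{"tx":0.0061,"ty":0,"tz":0.0035,"rx":0,"ry":0,"rz":0},{"tx":0.0061,"ty":0,"tz":0.0035,"rx":0,"ry":0,"rz":0},{"tx":0.0061,"ty":0,"tz":0.0035,"rx":0,"ry":0,"rz":0},{"tx":0.0061,"ty":0,"tz":0.0035,"rx":0,"ry":0,"rz":0},{"tx":0.0061,"ty":0,"tz":0.0035,"rx":0,"ry":0,"rz":0},{"tx":0.0061,"ty":0,"tz":0.0035,"rx":0,"ry":0,"rz":0}]'
python3 - <<'E'
from h import *
o=env.get_obs();print(o['tool_pos'],o['tool_rot'],o['force'])
c=env.read_camera("top");r,k=crate(c);print(r);cv2.imwrite("pics/t4.png",cv2.resize(c["pixels"][120:280,180:400,::-1],None,fx=3.5,fy=3.5))
c=env.read_camera("scene");cv2.imwrite("pics/s4.png",cv2.resize(c["pixels"][60:280,100:400,::-1],None,fx=2.5,fy=2.5))
E
```

```text
time_s: 7.72
tool_pos: [0.5379, -0.0763, 0.038]
tool_rot: [-179.8, -29.4, 93.4]
force: [0.1, -11.1, 1.4]
grip_width: 0.0872
[ 0.53788636 -0.0763052   0.03801406] [-179.80508352  -29.4485346    93.35104488] [  0.08469074 -11.09306972   1.38877994]
((549.1334228515625, -5.456638336181641), (155.3892059326172, 100.35245513916016), 3.1777331829071045)
```

View pics/t4.png

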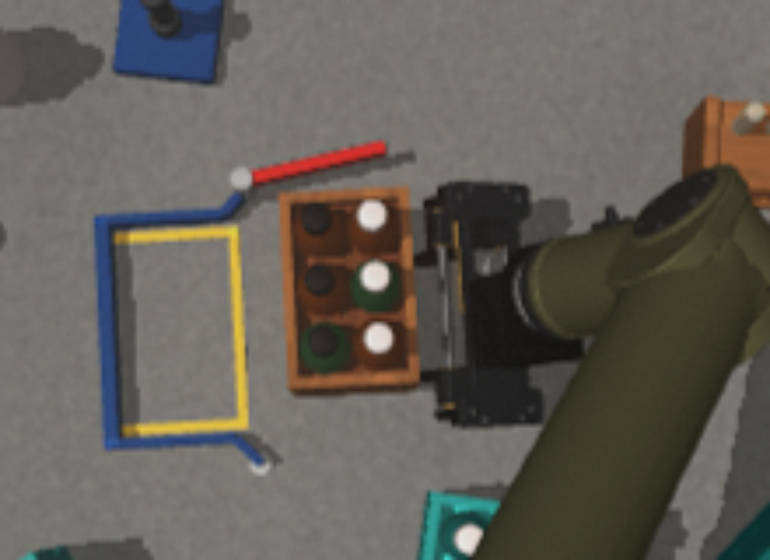

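View pics/s4.png

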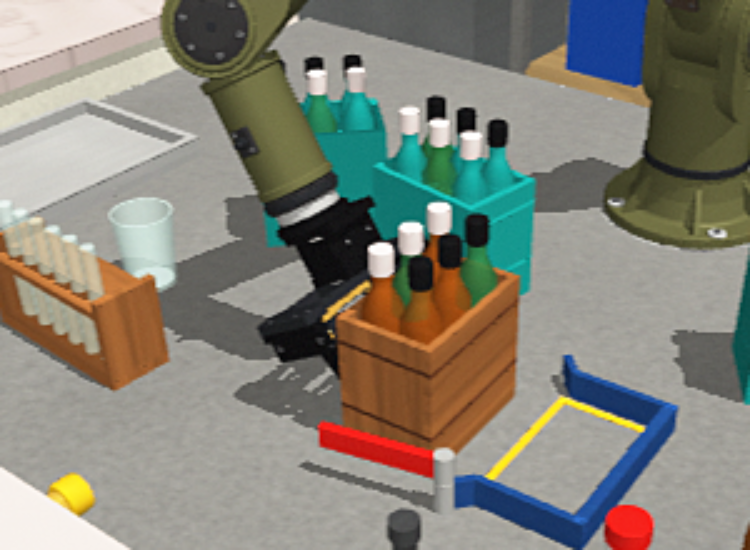

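The crate is square (3.2° against the bay's 3.6°) but about 9 mm to bay +x, with the tool behind it. I keep pushing with a slight sideways bias towards -x.

```bash
python3 -m creep '[{"tx":0.0061,"ty":-0.0009,"tz":0.0035,"rx":0,"ry":0,"rz":0},{"tx":0.0061,"ty":-0.0009,"tz":0.0035,"rx":0,"ry":0,"rz":0},{"tx":0.0061,"ty":-0.0009,"tz":0.0035,"rx":0,"ry":0,"rz":0},{"tx":0.0061,"ty":-0.0009,"tz":0.0035,"rx":0,"ry":0,"rz":0},{"tx":0.0061,"ty":-0.0009,"tz":0.0035,"rx":0,"ry":0,"rz":0},{"tx":0.0061,"ty":-0.0009,"tz":0.0035,"rx":0,"ry":0,"rz":0},{"tx":0.0061,"ty":-0.0009,"tz":0.0035,"rx":0,"ry":0,"rz":0},{"tx":0.0061,"ty":-0.0009,"tz":0.0035,"rx":0,"ry":0,"rz":0}]'
python3 - <<'E'
from h import *
o=env.get_obs();print(o['tool_pos'],o['tool_rot'],o['force'])
c=env.read_camera("top");r,k=crate(c);print(r);cv2.imwrite("pics/t5.png",cv2.resize(c["pixels"][120:280,180:400,::-1],None,fx=3.5,fy=3.5))
print(cv2.boxPoints(r))
E
```

```text
time_s: 8.82
tool_pos: [0.5277, -0.0201, 0.038]
tool_rot: [-179.9, -29.5, 93.4]
force: [1.3, -9.3, -0.9]
grip_width: 0.0868
[ 0.52772198 -0.02008671  0.03804525] [-179.87108868  -29.49116027   93.36760813] [ 1.34269199 -9.32474191 -0.85265615]
((539.466552734375, 49.960445404052734), (154.6984100341797, 101.08036041259766), 3.19767689704895)
[[459.41864    96.107315 ]
 [465.05695    -4.815663 ]
 [619.51447     3.8135757]
 [613.87616   104.73656  ]]
```

View pics/t5.png

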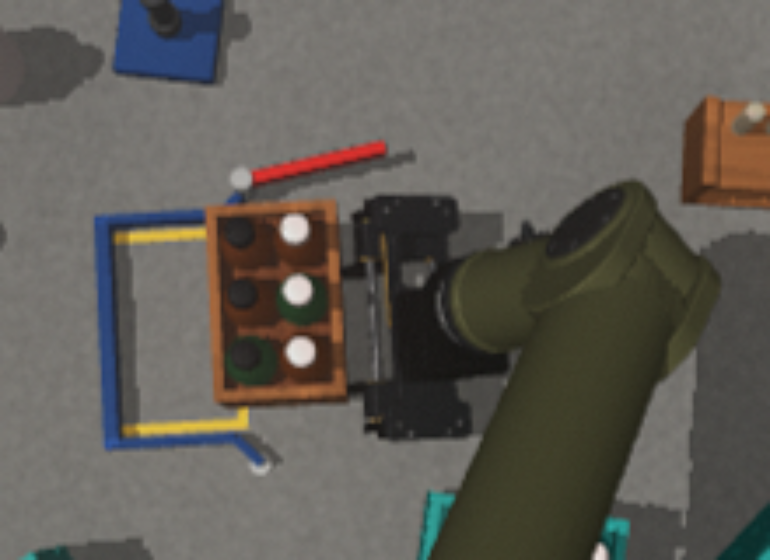

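```bash
python3 -m creep '[{"tx":0.0061,"ty":-0.0005,"tz":0.0035,"rx":0,"ry":0,"rz":0},{"tx":0.0061,"ty":-0.0005,"tz":0.0035,"rx":0,"ry":0,"rz":0},{"tx":0.0061,"ty":-0.0005,"tz":0.0035,"rx":0,"ry":0,"rz":0},{"tx":0.0061,"ty":-0.0005,"tz":0.0035,"rx":0,"ry":0,"rz":0},{"tx":0.0061,"ty":-0.0005,"tz":0.0035,"rx":0,"ry":0,"rz":0},{"tx":0.0061,"ty":-0.0005,"tz":0.0035,"rx":0,"ry":0,"rz":0},{"tx":0.0061,"ty":-0.0005,"tz":0.0035,"rx":0,"ry":0,"rz":0},{"tx":0.0061,"ty":-0.0005,"tz":0.0035,"rx":0,"ry":0,"rz":0},{"tx":0.0061,"ty":-0.0005,"tz":0.0035,"rx":0,"ry":0,"rz":0},{"tx":0.0061,"ty":-0.0005,"tz":0.0035,"rx":0,"ry":0,"rz":0}]'
python3 - <<'E'
from h import *
o=env.get_obs();print(o['tool_pos'],o['tool_rot'],o['force'])
c=env.read_camera("top");r,k=crate(c);print(r);cv2.imwrite("pics/t6.png",cv2.resize(c["pixels"][120:280,180:400,::-1],None,fx=3.5,fy=3.5))
print(cv2.boxPoints(r))
E
```

```text
time_s: 10.12
tool_pos: [0.5181, 0.05, 0.038]
tool_rot: [-179.8, -29.5, 93.4]
force: [1.3, -11.1, -0.7]
grip_width: 0.0875
[0.5180563  0.05001809 0.03800317] [-179.8388976   -29.54650685   93.36093507] [  1.33701122 -11.14107022  -0.73227643]
((530.9629516601562, 117.32159423828125), (153.4940643310547, 109.15706634521484), 3.2559814453125)
[[451.2399   167.45302 ]
 [457.43973   58.472164]
 [610.68604   67.19017 ]
 [604.4862   176.17102 ]]
```

View pics/t6.png

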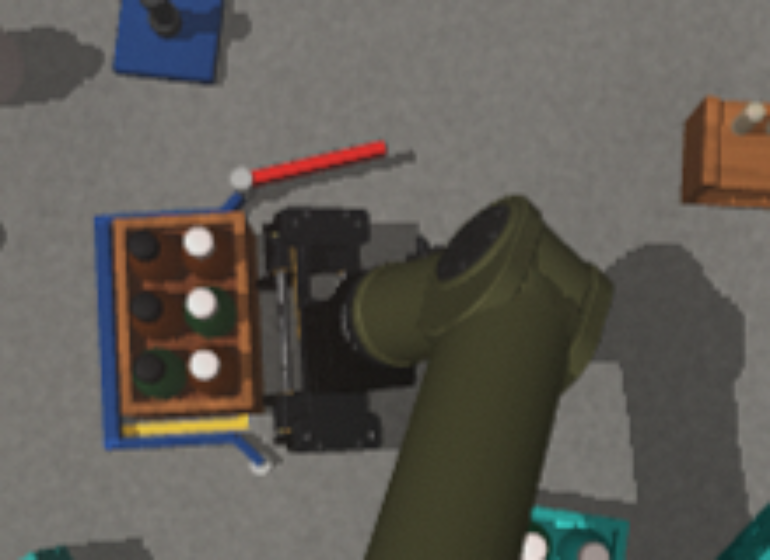

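About 17 mm is left by both the tool reading and the picture.

```bash
python3 -m creep '[{"tx":0.0035,"ty":-0.0003,"tz":0.002,"rx":0,"ry":0,"rz":0},{"tx":0.0035,"ty":-0.0003,"tz":0.002,"rx":0,"ry":0,"rz":0},{"tx":0.0035,"ty":-0.0003,"tz":0.002,"rx":0,"ry":0,"rz":0},{"tx":0.0017,"ty":0,"tz":0.001,"rx":0,"ry":0,"rz":0}]';  python3 -m creep '[{"tx":0.0017,"ty":0,"tz":0.001,"rx":0,"ry":0,"rz":0}]';python3 -m creep '[{"tx":0.0017,"ty":0,"tz":0.001,"rx":0,"ry":0,"rz":0}]'
```

```text
time_s: 10.68
tool_pos: [0.5161, 0.0643, 0.038]
tool_rot: [-179.8, -29.6, 93.4]
force: [1.0, -9.8, -1.0]
grip_width: 0.0871
time_s: 10.8
tool_pos: [0.516, 0.0659, 0.038]
tool_rot: [-179.8, -29.6, 93.4]
force: [1.1, -10.8, -0.3]
grip_width: 0.0872
time_s: 10.92
tool_pos: [0.5159, 0.0677, 0.038]
tool_rot: [-179.8, -29.6, 93.4]
force: [0.7, -10.7, 0.6]
grip_width: 0.0872
```

```bash
for i in 1; do python3 -m creep '[{"tx":0.0013,"ty":0,"tz":0.0008,"rx":0,"ry":0,"rz":0}]'; done;python3 -m creep '[{"tx":0,"ty":0,"tz":0,"rx":0,"ry":0,"rz":0}]'
python3 - <<'E'
from h import *
c=env.read_camera("top");r,k=crate(c);print(r);cv2.imwrite("pics/t7.png",cv2.resize(c["pixels"][150:270,190:330,::-1],None,fx=5.5,fy=5,interpolation=cv2.INTER_CUBIC))
print(cv2.boxPoints(r))
E
```

```text
time_s: 11.05
tool_pos: [0.5158, 0.0693, 0.0379]
tool_rot: [-179.8, -29.6, 93.4]
force: [0.9, -12.4, 0.7]
grip_width: 0.0871
time_s: 11.18
tool_pos: [0.5158, 0.0692, 0.038]
tool_rot: [-179.8, -29.6, 93.4]
force: [1.0, -9.8, -0.6]
grip_width: 0.0866
((528.2227172851562, 135.46148681640625), (152.4091796875, 109.01504516601562), 2.951664447784424)
[[449.31247  185.97266 ]
 [454.926     77.102234]
 [607.13293   84.95032 ]
 [601.5194   193.82074 ]]
```

View pics/t7.png

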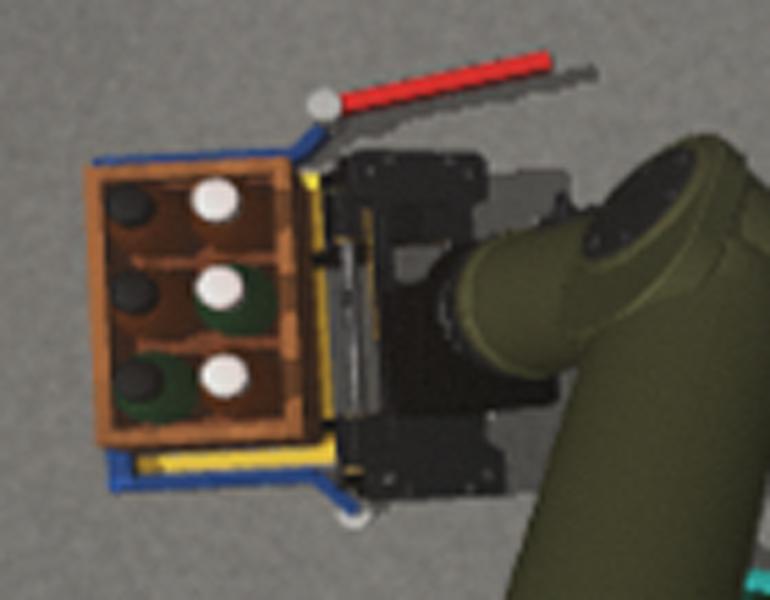

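```bash
python3 -m creep '[{"tx":0.0013,"ty":0,"tz":0.0008,"rx":0,"ry":0,"rz":0}]'; python3 -m creep '[{"tx":0.0013,"ty":0,"tz":0.0008,"rx":0,"ry":0,"rz":0}]'
```

```text
time_s: 11.35
tool_pos: [0.5158, 0.0695, 0.0379]
tool_rot: [-179.8, -29.5, 93.3]
force: [-0.7, -15.1, 3.8]
grip_width: 0.087
time_s: 11.48
tool_pos: [0.5158, 0.0696, 0.0378]
tool_rot: [-179.9, -29.4, 93.3]
force: [-0.2, -17.9, 4.8]
grip_width: 0.0871
```

```bash
python3 -m creep '[{"tx":0.0013,"ty":0,"tz":0.0008,"rx":0,"ry":0,"rz":0}]'
```

```text
time_s: 11.6
tool_pos: [0.5159, 0.0698, 0.0379]
tool_rot: [-179.9, -29.3, 93.3]
force: [-1.8, -22.2, 7.2]
grip_width: 0.0869
```

Force is rising with no travel, so the crate is against the end curb. I press a little more to seat it square, hold, then check.

```bash
python3 -m creep '[{"tx":0.0013,"ty":0,"tz":0.0008,"rx":0,"ry":0,"rz":0},{"tx":0,"ty":0,"tz":0,"rx":0,"ry":0,"rz":0},{"tx":0,"ty":0,"tz":0,"rx":0,"ry":0,"rz":0}]'; python3 -m creep '[{"tx":-0.005,"ty":0,"tz":-0.003,"rx":0,"ry":0,"rz":0},{"tx":-0.0173,"ty":0,"tz":-0.01,"rx":0,"ry":0,"rz":0},{"tx":-0.0173,"ty":0,"tz":-0.01,"rx":0,"ry":0,"rz":0},{"tx":-0.026,"ty":0,"tz":-0.015,"rx":0,"ry":0,"rz":0},{"tx":-0.026,"ty":0,"tz":-0.015,"rx":0,"ry":0,"rz":0},{"tx":0,"ty":0,"tz":0,"rx":0,"ry":0,"rz":0}]' 0
python3 - <<'E'
from h import *
o=env.get_obs();print(o['qpos'].round(1))
c=env.read_camera("top");r,k=crate(c);print(r);cv2.imwrite("pics/t8.png",cv2.resize(c["pixels"][130:270,190:350,::-1],None,fx=5,fy=4.2,interpolation=cv2.INTER_CUBIC))
print(cv2.boxPoints(r))
m=mask(c["pixels"],(0,150,100),(4,255,255));m2=np.zeros_like(m);m2[150:190,240:310]=m[150:190,240:310]
r,k=fitrect(c,m2,.059);print("gate",r,cv2.boxPoints(r))
s=env.read_camera("scene");cv2.imwrite("pics/s8.png",cv2.resize(s["pixels"][60:280,150:430,::-1],None,fx=2.8,fy=2.7))
E
```

```text
time_s: 11.98
tool_pos: [0.516, 0.0699, 0.0379]
tool_rot: [-179.9, -29.2, 93.2]
force: [-2.1, -22.7, 7.8]
grip_width: 0.0871
time_s: 12.72
tool_pos: [0.5212, -0.0281, 0.0384]
tool_rot: [-179.7, -29.9, 93.4]
force: [0.3, 0.4, 0.6]
grip_width: 0.0347
[ -2.2  24.9  23.5 109.1 -40.   68.   46.1]
((528.2322998046875, 135.39138793945312), (153.08045959472656, 108.88814544677734), 3.316499948501587)
[[448.6706  185.31631]
 [454.9699   76.61053]
 [607.794    85.46646]
 [601.4947  194.17224]]
gate ((662.5887451171875, 20.878650665283203), (10.190055847167969, 108.71343994140625), 13.426166534423828) [[645.0117    72.56677 ]
 [670.25415  -33.17552 ]
 [680.1658   -30.809471]
 [654.92334   74.93282 ]]
```

View pics/t8.png

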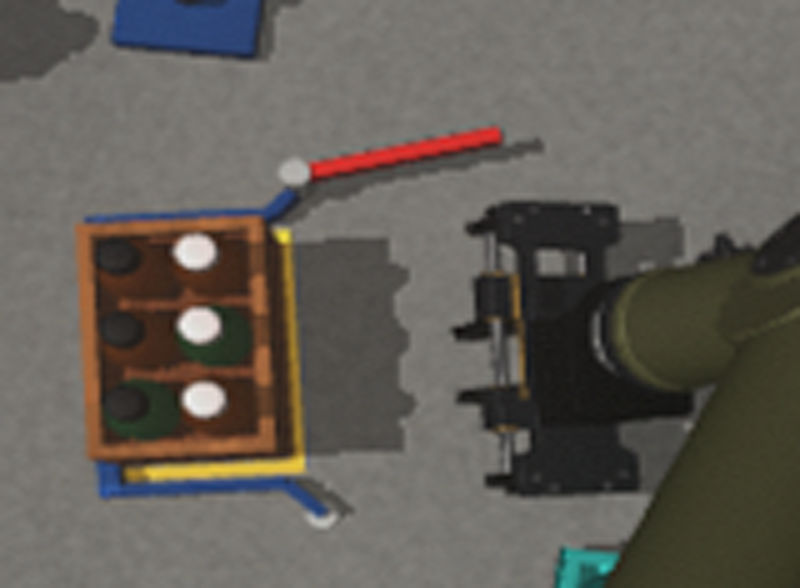

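View pics/s8.png

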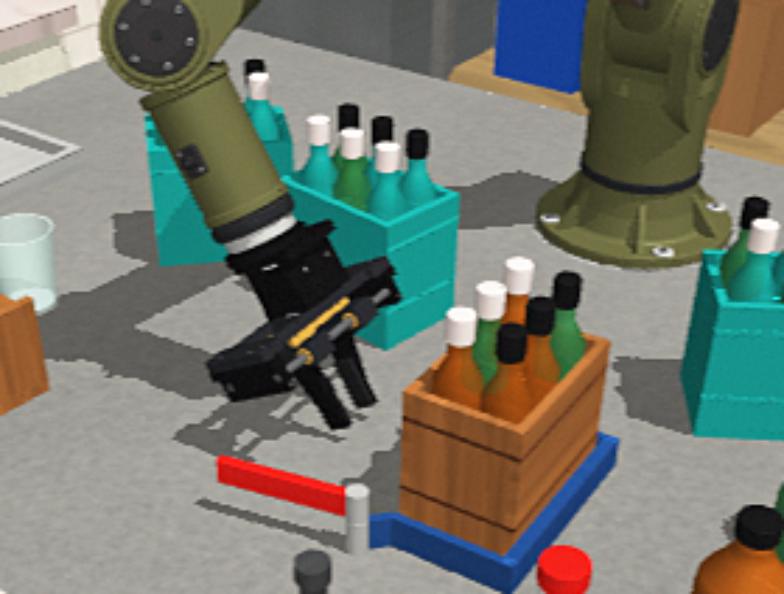

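The crate is home: its front edge matches the curb's inner face within about 2 mm, it is 2–4 mm off the centre line, and its angle is 3.3° against 3.6°. The gate is still at about 1.74 rad. Now I work out the gate sweep.

```bash
cat > gate.py <<'E'
from h import *
from scipy.spatial.transform import Rotation as R
o=env.get_obs();p=o['tool_pos'];M=R.from_euler('xyz',o['tool_rot'],degrees=True).as_matrix()
a=np.radians(3.6);B=np.array([[np.cos(a),-np.sin(a)],[np.sin(a),np.cos(a)]]);piv=np.array([.649,.0833])
def wp(g,r,ex=0):
    d=np.array([-np.cos(g),-np.sin(g)]);n=np.array([np.sin(g),-np.cos(g)])
    q=r*d+(.005+.015*abs(np.sin(g))+.012*abs(np.cos(g))+ex)*n-np.array([0,.0086])
    return piv+B@q
E
python3 - <<'E'
from gate import *
pts=[("up",[p[0],p[1],.11]),("over",[*wp(1.74,.095,.018),.11]),("down",[*wp(1.74,.095,.018),.060]),("touch",[*wp(1.74,.095,0),.060])]
g=1.74
for g in [1.6,1.45,1.3,1.15,1.0,.85,.7,.55,.4,.25,.1,0]: pts.append((f"{g}",[*wp(g,.093),.060]))
q=p
for n,x in pts:
    x=np.array(x);print(n,x.round(4),"tool d",(M.T@(x-q)).round(4));q=x
E
```

```text
up [ 0.5207 -0.0244  0.11  ] tool d [ 0.0358 -0.0004 -0.0619]
over [ 0.7101 -0.0086  0.11  ] tool d [0.0034 0.19   0.0007]
down [ 0.7101 -0.0086  0.06  ] tool d [-0.025   0.0003  0.0433]
touch [ 0.6926 -0.0127  0.06  ] tool d [-0.0026 -0.0178 -0.0014]
1.6 [ 0.6783 -0.016   0.06  ] tool d [-0.0021 -0.0145 -0.0011]
1.45 [ 0.6655 -0.0194  0.06  ] tool d [-0.0022 -0.0131 -0.0012]
1.3 [ 0.6525 -0.021   0.06  ] tool d [-0.0007 -0.013  -0.0003]
1.15 [ 0.6391 -0.0207  0.06  ] tool d [ 0.001  -0.0134  0.0007]
1.0 [ 0.6254 -0.0183  0.06  ] tool d [ 0.0028 -0.0135  0.0017]
0.85 [ 0.6118 -0.0137  0.06  ] tool d [ 0.0047 -0.0132  0.0028]
0.7 [ 0.5988 -0.0068  0.06  ] tool d [ 0.0067 -0.0125  0.0039]
0.55 [0.5867 0.0024 0.06  ] tool d [ 0.0085 -0.0114  0.005 ]
0.4 [0.5761 0.0136 0.06  ] tool d [ 0.0103 -0.0099  0.006 ]
0.25 [0.5673 0.0267 0.06  ] tool d [ 0.0118 -0.0079  0.0069]
0.1 [0.5608 0.0414 0.06  ] tool d [ 0.0131 -0.0056  0.0076]
0 [0.5578 0.0519 0.06  ] tool d [ 0.0092 -0.0023  0.0053]
```

```bash
python3 -m creep '[{"tx":0.018,"ty":0,"tz":-0.031,"rx":0,"ry":0,"rz":0},{"tx":0.018,"ty":0,"tz":-0.031,"rx":0,"ry":0,"rz":0},{"tx":0.001,"ty":0.048,"tz":0,"rx":0,"ry":0,"rz":0},{"tx":0.001,"ty":0.048,"tz":0,"rx":0,"ry":0,"rz":0},{"tx":0.001,"ty":0.048,"tz":0,"rx":0,"ry":0,"rz":0},{"tx":0.001,"ty":0.048,"tz":0,"rx":0,"ry":0,"rz":0},{"tx":0,"ty":0,"tz":0,"rx":0,"ry":0,"rz":0},{"tx":0,"ty":0,"tz":0,"rx":0,"ry":0,"rz":0}]'
python3 - <<'E'
from gate import *
print(o['tool_rot'],o['grip_width'],o['qpos'].round(1))
print("down",M.T@(np.array([*wp(1.74,.095,.018),.060])-p))
c=env.read_camera("top");cv2.imwrite("pics/t9.png",cv2.resize(c["pixels"][130:270,190:350,::-1],None,fx=5,fy=4.2,interpolation=cv2.INTER_CUBIC))
E
```

```text
time_s: 13.82
tool_pos: [0.7116, -0.007, 0.1106]
tool_rot: [-179.5, -30.0, 93.7]
force: [-1.7, -0.5, 0.2]
grip_width: 0.0003
[-179.53527363  -30.04444688   93.68599913] 0.00031093518417230873 [ -3.   38.4  22.2  78.6 -42.1  81.   32.8]
down [-0.02664248 -0.00120289  0.04305218]
```

View pics/t9.png

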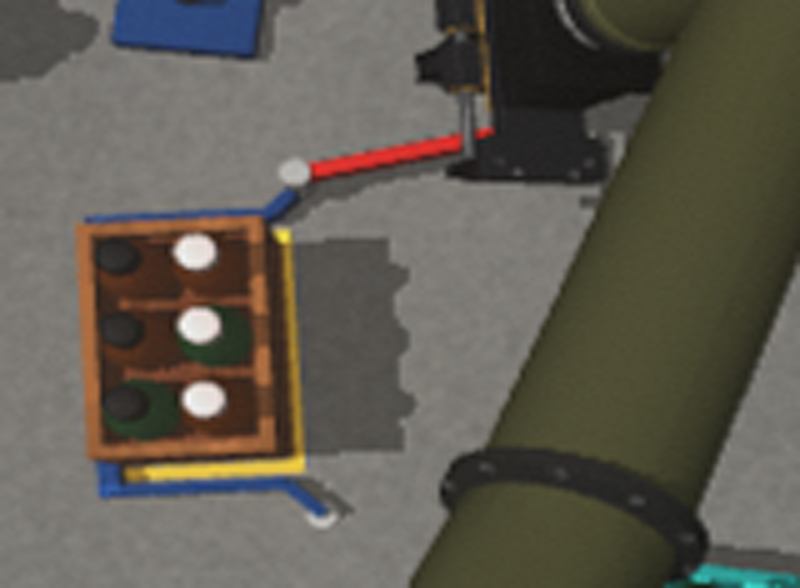

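The closed fingertips at zoom (425,68) are on the outer side of the bar. I descend and start the sweep.

```bash
python3 -m creep '[{"tx":-0.013,"ty":0,"tz":0.0215,"rx":0,"ry":0,"rz":0},{"tx":-0.013,"ty":0,"tz":0.0215,"rx":0,"ry":0,"rz":0},{"tx":0,"ty":0,"tz":0,"rx":0,"ry":0,"rz":0},{"tx":-0.0026,"ty":-0.0178,"tz":-0.0014,"rx":0,"ry":0,"rz":0},{"tx":-0.002,"ty":-0.0145,"tz":-0.001,"rx":0,"ry":0,"rz":0},{"tx":-0.002,"ty":-0.013,"tz":-0.001,"rx":0,"ry":0,"rz":0},{"tx":-0.0007,"ty":-0.013,"tz":-0.0003,"rx":0,"ry":0,"rz":0}]'
python3 - <<'E'
from gate import *
c=env.read_camera("top");cv2.imwrite("pics/t10.png",cv2.resize(c["pixels"][130:270,190:350,::-1],None,fx=5,fy=4.2,interpolation=cv2.INTER_CUBIC))
for g in (1.3,1.15): print(wp(g,.093))
E
```

```text
time_s: 14.75
tool_pos: [0.6547, -0.0208, 0.0614]
tool_rot: [-179.8, -30.0, 93.7]
force: [2.1, 1.7, 1.0]
grip_width: 0.0007
[ 0.65251345 -0.02095845]
[ 0.63905351 -0.02065429]
```

View pics/t10.png

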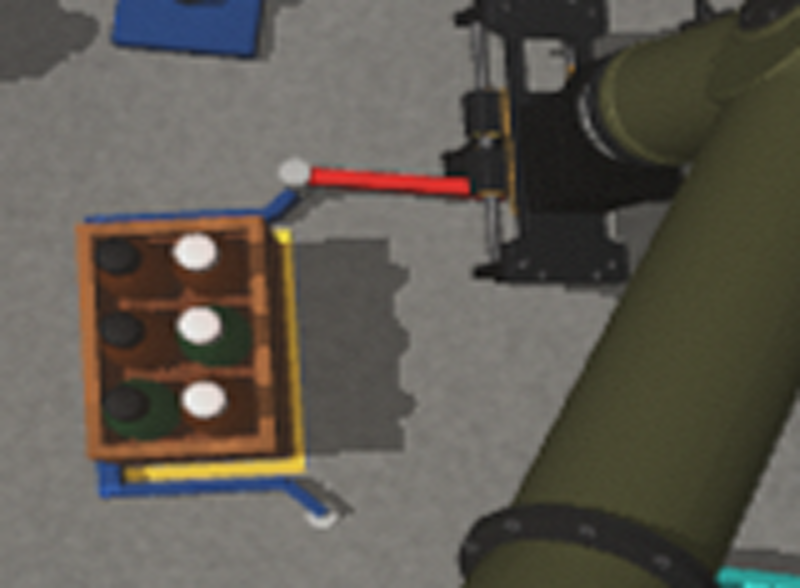

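The gate is moving (bar now at zoom 310–470, 180). I continue along the arc.

```bash
python3 -m creep '[{"tx":0.001,"ty":-0.0134,"tz":0.0007,"rx":0,"ry":0,"rz":0},{"tx":0.0028,"ty":-0.0135,"tz":0.0017,"rx":0,"ry":0,"rz":0},{"tx":0.0047,"ty":-0.0132,"tz":0.0028,"rx":0,"ry":0,"rz":0},{"tx":0.0067,"ty":-0.0125,"tz":0.0039,"rx":0,"ry":0,"rz":0},{"tx":0.0085,"ty":-0.0114,"tz":0.005,"rx":0,"ry":0,"rz":0}]'
python3 - <<'E'
from gate import *
c=env.read_camera("top");cv2.imwrite("pics/t11.png",cv2.resize(c["pixels"][130:270,190:350,::-1],None,fx=5,fy=4.2,interpolation=cv2.INTER_CUBIC))
for g in (.55,.4): print(wp(g,.093))
E
```

```text
time_s: 15.42
tool_pos: [0.5887, 0.002, 0.0611]
tool_rot: [-179.7, -30.0, 93.6]
force: [2.8, -0.3, -1.3]
grip_width: 0.0003
[0.5867338  0.00235237]
[0.57609969 0.0136034 ]
```

View pics/t11.png

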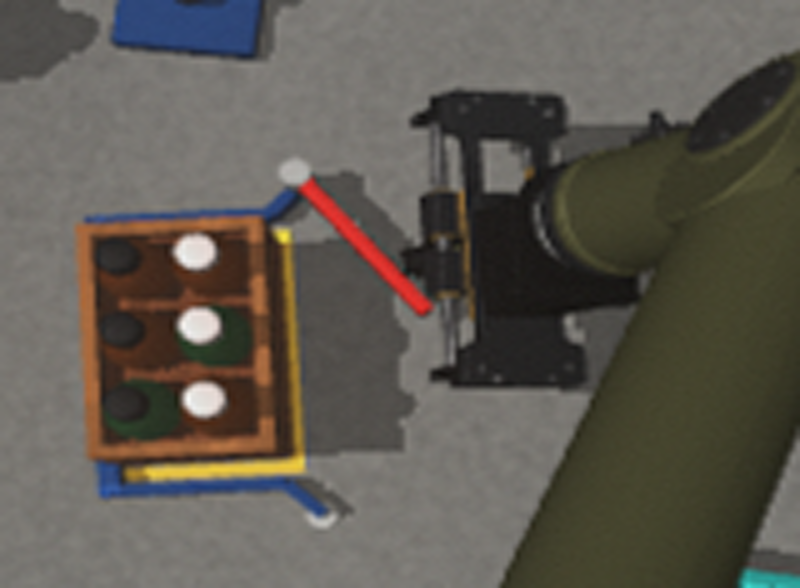

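```bash
python3 -m creep '[{"tx":0.0103,"ty":-0.0099,"tz":0.006,"rx":0,"ry":0,"rz":0},{"tx":0.0118,"ty":-0.0079,"tz":0.0069,"rx":0,"ry":0,"rz":0},{"tx":0.0131,"ty":-0.0056,"tz":0.0076,"rx":0,"ry":0,"rz":0},{"tx":0,"ty":0,"tz":0,"rx":0,"ry":0,"rz":0}]'
python3 - <<'E'
from gate import *
c=env.read_camera("top");cv2.imwrite("pics/t12.png",cv2.resize(c["pixels"][130:270,190:350,::-1],None,fx=5,fy=4.2,interpolation=cv2.INTER_CUBIC))
for g in (.1,0): print(wp(g,.093))
E
```

```text
time_s: 15.98
tool_pos: [0.5617, 0.0438, 0.0609]
tool_rot: [-179.6, -30.1, 93.8]
force: [-0.7, 0.4, 0.8]
grip_width: 0.0003
[0.56075916 0.04144678]
[0.55779095 0.051911  ]
```

View pics/t12.png

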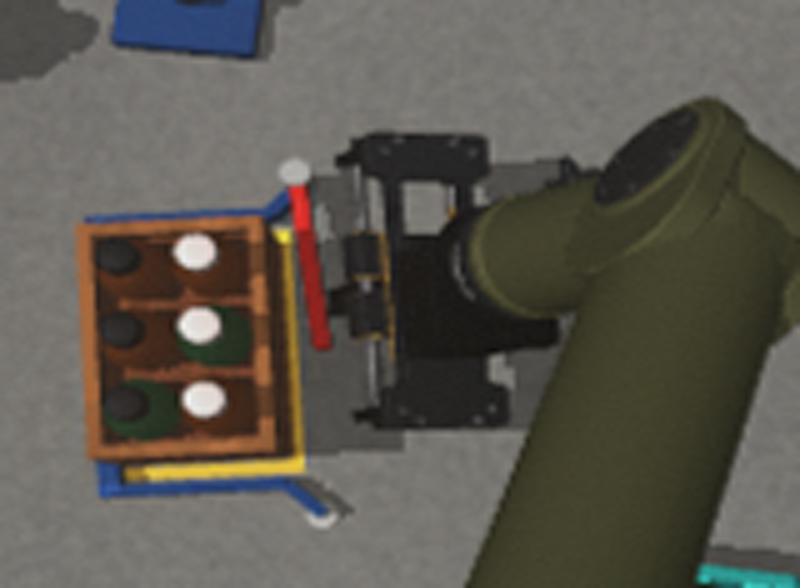

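Nearly shut. I finish with small force-watched pushes.

```bash
python3 -m creep '[{"tx":0.0035,"ty":-0.0005,"tz":0.002,"rx":0,"ry":0,"rz":0},{"tx":0.0035,"ty":-0.0005,"tz":0.002,"rx":0,"ry":0,"rz":0}]'; python3 -m creep '[{"tx":0.0017,"ty":0,"tz":0.001,"rx":0,"ry":0,"rz":0}]'; python3 -m creep '[{"tx":0.0017,"ty":0,"tz":0.001,"rx":0,"ry":0,"rz":0}]'
```

```text
time_s: 16.27
tool_pos: [0.5615, 0.0487, 0.0607]
tool_rot: [-179.6, -30.0, 93.6]
force: [-0.5, -1.6, -0.6]
grip_width: 0.0006
time_s: 16.4
tool_pos: [0.5612, 0.051, 0.0607]
tool_rot: [-179.6, -30.0, 93.6]
force: [-0.8, -0.3, 0.3]
grip_width: 0.0003
time_s: 16.52
tool_pos: [0.5611, 0.0525, 0.0606]
tool_rot: [-179.6, -29.9, 93.6]
force: [-1.0, -5.8, 1.1]
grip_width: 0.0002
```

```bash
python3 -m creep '[{"tx":0.0017,"ty":0,"tz":0.001,"rx":0,"ry":0,"rz":0}]'
python3 - <<'E'
from gate import *
c=env.read_camera("top")
m=mask(c["pixels"],(0,150,80),(4,255,255));m2=np.zeros_like(m);m2[150:240,240:310]=m[150:240,240:310]
r,k=fitrect(c,m2,.059);print("gate",r,cv2.boxPoints(r))
E
```

```text
time_s: 16.65
tool_pos: [0.5611, 0.0528, 0.0606]
tool_rot: [-179.7, -29.8, 93.6]
force: [-1.1, -7.9, 2.2]
grip_width: 0.0003
gate ((583.7113647460938, 78.37684631347656), (111.02559661865234, 9.029723167419434), 3.300309419631958) [[528.03076   79.68838 ]
 [528.55054   70.67364 ]
 [639.39197   77.065315]
 [638.8722    86.080055]]
```

```bash
python3 -m creep '[{"tx":0.0008,"ty":0,"tz":0.0005,"rx":0,"ry":0,"rz":0},{"tx":0,"ty":0,"tz":0,"rx":0,"ry":0,"rz":0},{"tx":0,"ty":0,"tz":0,"rx":0,"ry":0,"rz":0},{"tx":-0.0173,"ty":0,"tz":-0.01,"rx":0,"ry":0,"rz":0},{"tx":-0.0173,"ty":0,"tz":-0.01,"rx":0,"ry":0,"rz":0},{"tx":-0.026,"ty":0,"tz":-0.015,"rx":0,"ry":0,"rz":0},{"tx":-0.026,"ty":0,"tz":-0.015,"rx":0,"ry":0,"rz":0},{"tx":0,"ty":0,"tz":0,"rx":0,"ry":0,"rz":0},{"tx":0,"ty":0,"tz":0,"rx":0,"ry":0,"rz":0}]'
python3 - <<'E'
from gate import *
c=env.read_camera("top")
m=mask(c["pixels"],(0,150,80),(4,255,255));m2=np.zeros_like(m);m2[150:240,240:310]=m[150:240,240:310]
r,k=fitrect(c,m2,.059);print("gate",r)
print("crate",crate(c)[0])
cv2.imwrite("pics/t13.png",c["pixels"][:,:,::-1])
s=env.read_camera("scene");cv2.imwrite("pics/s13.png",s["pixels"][:,:,::-1])
E
```

```text
time_s: 17.82
tool_pos: [0.5676, -0.0434, 0.0607]
tool_rot: [-179.6, -30.1, 93.6]
force: [0.4, 0.6, -0.7]
grip_width: 0.0005
gate ((583.7072143554688, 78.44795989990234), (111.02559661865234, 8.887252807617188), 3.300309419631958)
crate ((528.405517578125, 132.5029296875), (152.3285675048828, 116.24925231933594), 2.869499444961548)
```

View pics/t13.png

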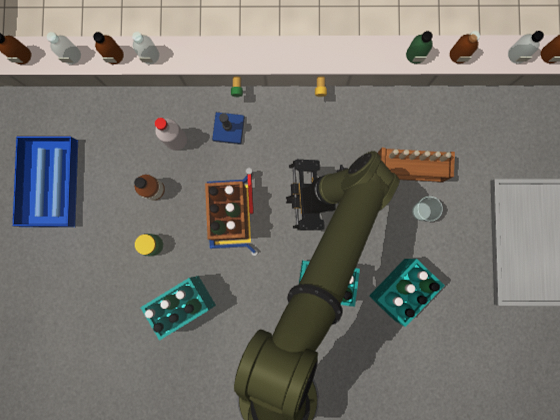

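View pics/s13.png

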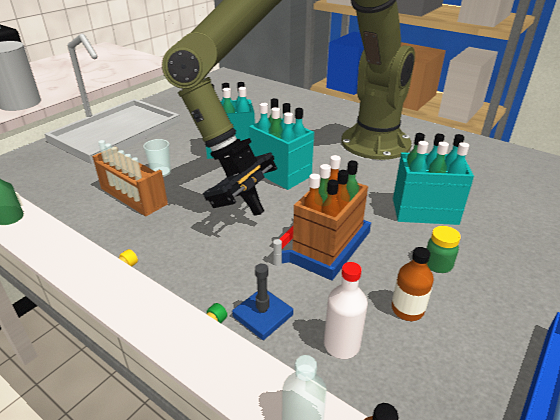

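The top view shows the crate in the bay (228,210) with the gate shut across it (250,192). The bystanders are at their starting pixels.

```bash
python3 -c "
from cell import env
print(env.sign_off())"
```

```text
the job is handed in; nothing more can be done
None
```

The crate is home in the bay and the gate is shut behind it, handed in at about 18 s; sign-off reports no verdict.

**How it was done:** I pushed the crate about 20 mm above the bench with both open fingertips, the tool tilted 30°. It squared up and slid in until the push force rose to about 22 N with no further travel. I backed off, closed the fingers and swept the gate shut from its outer side, until it met its stop at about 8 N.

**Last checks (camera):**

| Check | Measured | Limit |
|---|---|---|
| Crate front edge to end curb | within about 2 mm | 6 mm |
| Crate off centre line | about 2–4 mm | 20 mm |
| Crate angle to bay | within about 0.01 rad | 0.08 rad |
| Gate bar angle to bay x | about 0.005 rad | 0.08 rad |

- **Crate angle and position:** the last fit of the crate outline was stretched to 116 mm deep, because it picked up the crate's visible side wall and perhaps part of the gate. Its centre in y was therefore not usable. The front edge and the earlier fit, taken before the gate moved, agree with home.
- **Bystanders:** they looked unmoved by eye in the top and scene views. I did not re-measure their positions.

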